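Take the pocket meter out of its clamshell case

TASK

Open the black instrument case on the bench by its front tab, swinging the lid back past upright so that it stays open by itself. Then take out the small box-shaped meter and set it down gently, face up, in the middle of the square rubber mat; leave the round tester where it is in the case, and leave the lid open.

Things in the scene. Friction and masses are not known exactly. Their poses are not given: they have to be found in the camera images.
- case: Black plastic clamshell case, fixed, shut at the start, left or right of the midline: 130 mm (its x) by 210 mm (its y), walls 5 mm. Lower half 40 mm high, flat inner floor 12 mm above the bench; lid a shell 25 mm deep. Origin: centre of the underside; -x is the front (tab side, towards the robot within 17 degrees), +x the hinge side. Two instruments lie in it side by side, either way round.
- lid (a joint): Lid angle: 0 shut, growing as it opens, stop at 1.9 rad (leaning back). Hinge along the case's y, 65 mm behind its origin, 40 mm above the bench. The lid (0.2 kg) has no latch and swings freely: let go below its balance point at about 1.4 rad it falls shut, past that it falls open to the stop and stays, its edge then 165 mm and its tab 200 mm above the bench.
- lid_tab (a point): Grip point on the lid's tab, a tongue 20 mm wide (case's y), 8 mm thick, sticking 38 mm out of the middle of the lid's front edge. Point at mid-thickness, 24 mm out from that edge, 154 mm from the hinge line, 44 mm above the bench when shut. Pinched across its 20 mm width from above, it pivots between the pads as the hand follows the arc without tilting. x, z turn with the lid.
- meter: Pocket multimeter, grey plastic box 100 mm (its x) by 48 mm (its y) by 34 mm high, 0.15 to 0.28 kg, with a screen and a round dial on its face. Origin at the centre of its underside, z up out of the face. It lies loose face up on the case's inner floor, about 48 mm to the left or right of the case's middle, long side along the case's x within 6 degrees, its top 6 mm above the lower half's rim.
- puck: Round socket tester, grey plastic disc 46 mm across and 34 mm high, loose in the case on the other side from the meter. Origin at the centre of its underside. It stays in the case.
- mat: Square black rubber mat, 160 by 160 mm, 3 mm thick, fixed to the bench on the other side of the midline from the case. Origin at the centre of its underside, so its top is 3 mm above the origin.

How it is judged (in metres and radians):
On the way, in this order (a step that is already met when the one before it is completed fails the run):
1. the lid is open past its balance point and stays there with the fingers off the case (value of joint lid above 1.6 rad and contact force between the fingers and case below 0.3 N), for 0.3 s.
2. the meter is lifted clear of the case in the fingers, the lid still open (z of meter in the frame of case above 0.06 m and contact force between the fingers and meter above 1 N and value of joint lid above 1.6 rad), for 0.2 s.
At the end, for the whole second after the job is handed in: The lid stands open by itself beyond 1.6 rad; the meter lies at rest and released, face up (within 10 degrees of level), on the mat with its centre within 40 mm of the mat's centre; the round tester still lies flat on the case's floor (value of joint lid above 1.6 rad and horizontal distance between meter and mat below 0.04 m and z of meter in the frame of mat between -0.002 and 0.012 m and angle between meter's own z axis and vertical below 0.17 rad and linear speed of meter below 0.03 m/s and contact force between the fingers and meter below 0.1 N and z of puck in the frame of case between 0.005 and 0.03 m and angle between puck's own z axis and vertical below 0.2 rad and horizontal distance between puck and case below 0.1 m); the robot touches nothing.
It fails at once if the meter is dropped or thrown (faster than 0.7 m/s out of the fingers) (contact force between the fingers and meter below 0.1 N and linear speed of meter above 0.7 m/s).
It fails at once if the round tester is moved more than 40 mm (distance of puck from where it was at the start of the episode above 0.04 m).
It also fails if it takes over 59 s, if anything falls off the work surface, if the arm or the gripper's body presses on something with over 40 N, if the wrist force passes 120 N, or if a joint passes its speed limit or range.

ROBOT

A 7-joint arm with a two-finger parallel gripper is mounted at the origin on the work surface. World frame = base frame: x ahead of the robot, y to its left, z up, the work surface at z = 0. Lengths are in mm, angles in rad, forces in N, time in s.
With the tool pointing down it reaches from about 425 to 1025 mm from the base axis. Payload 3.6 kg.
Tool frame: the origin (TCP) lies midway between the tips of the shut fingers; the grasp point (between the pads) lies 19 mm behind it; z points along the fingers, y is the direction in which the jaws open and shut (so a half turn about z gives the same grasp; the last joint's range is limited). The gripper opens to 85 mm and grips with 20 to 120 N. Pads are 22 mm wide; open, the fingers measure 114 mm over their backs; the gripper's body (76 mm by 85 mm) begins 54 mm behind the grasp point. The pads swing forward as they close: fully open they stand 13 mm farther back than shut.
Start: joints at [-1.363, 0.591, 0.048, 1.609, -0.033, 0.943, -0.034], TCP at [215.494, 692.237, 231.302] pointing down, gripper open.
Joint ranges: [-2.69, 2.69], [-0.47, 2.24], [-1.27, 1.36], [0.19, 2.51], [-1.53, 4.68], [0.08, 2.07], [-3.09, 3.09]. Speed limits (rad/s): [2.57, 2.57, 3.14, 3.14, 3.14, 3.14, 3.14].

INTERFACE

Orientations are given as [roll, pitch, yaw] about the fixed x, y, z axes, in that order (R = Rz(yaw) Ry(pitch) Rx(roll)).
In Python, from plant import bot, eyes, workorder gives the robot as it stands.
- The arm moves only by the tool jog_arm, never from a script. Its argument "commands" is a list of rows, each an object of numbers: "dx", "dy", "dz": the shift along the tool's x, y, z in mm; "ax", "ay", "az": the turn, a rotation vector about the tool's x, y, z in rad. In form: [{"dx": .., "dy": .., "dz": .., "ax": .., "ay": .., "az": ..}, ...]. A call has 1 to 10 rows; each row shifts and turns the commanded pose from where the row before left it, along the tool's axes as they then stand; what a row does not reach is not made up. A row lasts 1/10 s, in which the tool goes at most 50 mm and 8.59 degrees, less where a joint would pass 70% of its speed; a pose out of reach is approached as far as the arm can. A call with a gripper value outside its range is refused whole. "hand" is the gripper's target within -1 to 1 (fully open at 1, half-way at 0, shut at -1), set as the call begins (left out, the last holds). The fingers move at their own pace and stop on an object; "squeeze" is the grip in N (left out, the last holds). Time passes only in rows, so rows that do not move let the fingers close. It gives the time, the measured TCP pose, the force and the opening at its end, in the units of the state.
- bot.sense(): the state, without advancing time (a new reading comes with each control period).
- eyes.camera(name): name is "scene" or "top" or "wrist"; returns a dict with "frame" (480x640x3 uint8, red, green, blue), "fx", "fy", "cx", "cy" (pixels), "k1" (the pictures are not rectified: a ray, as slopes to the right and down, at radius r is drawn at 1 + k1 r^2 times it, then the intrinsics apply), "world_to_cam" (4x4, takes a point from world to camera coordinates). Camera axes: x right, y up, looking along -z (the intrinsics and any distortion apply to the point x, -y, -z); pixel columns grow to the right and rows downward; lengths in mm; the calibration is good to about 2 mm. A picture is of the moment at which its call begins. There is no depth.
- workorder.sign_off(): hands the job in, once; it reports no verdict.
The state is a dict: "clock": time; "qpos": joint angles; "joint_vel": joint speeds; "effort": joint torques, N m; "eef_pos": TCP position; "ee_rot": TCP orientation; "force": force on the tool from outside, world axes, zero at the start; "wrist_torque": the same for the moment, N m; "width": finger opening in mm.
Only numpy, scipy, OpenCV 4.12 (cv2) and the standard library are available. Lean on these libraries where they do the work, as an engineer would, in place of code of your own. Each camera call takes 0.05 s, during which the arm holds its last target. There are 200 camera calls.

## Working session

There is one attempt and no reset: what is moved stays moved. The work goes in short steps, Python scripts to look and compute and a tool call to move; the robot and the scene stay as the last step left them, time stands still between calls to the robot, and variables do not carry over. Pictures are saved under pics/ and viewed, about 8 in all and at most 12, crops included, and the job is handed in when it is done.

Besides the shell and the picture viewer there is one more tool, called after ">>>" by a JSON object that holds its "fn" and its "kwargs". jog_arm: Moves the arm, as the interface text tells. Its arguments: {"type":"object","properties":{"commands":{"type":"array"},"hand":{"type":"number"},"squeeze":{"type":"number"}},"required":["commands"]}

```bash
ls; mkdir -p pics; cat > h.py <<'E'
import numpy as np, cv2
from plant import bot, eyes, workorder
def shot(n,f):
    c=eyes.camera(n); cv2.imwrite('pics/'+f,cv2.cvtColor(c['frame'],cv2.COLOR_RGB2BGR)); np.save('pics/'+f+'.npy',{k:v for k,v in c.items()},allow_pickle=True); return c
def load(f): return np.load('pics/'+f+'.npy',allow_pickle=True).item()
def ray(c,u,v):
    d=np.array([(u-c['cx'])/c['fx'],(v-c['cy'])/c['fy']]); s=d.copy()
    for _ in range(20): s=d/(1+c['k1']*(s@s))
    T=np.array(c['world_to_cam']); R=T[:3,:3]; o=-R.T@T[:3,3]
    return o,R.T@np.array([s[0],-s[1],-1])
def onz(c,u,v,z):
    o,d=ray(c,u,v); return o+d*(z-o[2])/d[2]
def proj(c,p):
    T=np.array(c['world_to_cam']); q=T[:3,:3]@np.array(p)+T[:3,3]; s=np.array([q[0],-q[1]])/-q[2]; s=s*(1+c['k1']*(s@s))
    return s[0]*c['fx']+c['cx'],s[1]*c['fy']+c['cy']
E
python3 - <<'E'
from h import *
a=shot('top','top0.png');b=shot('scene','scene0.png')
print(bot.sense()); 
for c in (a,b): print(c['fx'],c['cx'],c['cy'],c['k1'],np.round(c['world_to_cam'],3).tolist())
E
```

```text
pics
{'clock': 0.1, 'qpos': array([-1.36249494,  0.59203056,  0.04833684,  1.60972269, -0.03331688,
        0.94272668, -0.03371559]), 'joint_vel': array([ 0.00103164, -0.00209369,  0.00144472, -0.00176906,  0.00094877,
        0.00062156, -0.000237  ]), 'effort': array([ 4.95924993e-03, -5.49999690e+01,  1.55323349e+00, -1.98824573e+01,
        9.67350556e-03,  3.88111454e-03, -2.24016986e-06]), 'eef_pos': array([215.27836727, 691.49482999, 230.24307449]), 'ee_rot': array([-3.13951464e+00,  1.20858898e-04,  2.83981837e+00]), 'force': array([-0.08842507, -0.05343909,  0.55975228]), 'wrist_torque': array([-0.04088293,  0.00941023, -0.02823915]), 'width': 85.51815415677643}
609.5677445647307 325.55250565654654 236.95329043884303 -0.20645389203873754 [[0.025, -0.999, 0.023, -23.65], [0.987, 0.028, 0.159, -549.111], [-0.159, 0.019, 0.987, -776.623], [0.0, 0.0, 0.0, 1.0]]
541.3850608139188 321.76790556648564 243.60247630051057 -0.023888349084018372 [[0.239, 0.971, -0.001, -142.879], [-0.764, 0.188, 0.617, 368.521], [0.599, -0.147, 0.787, -1048.356], [0.0, 0.0, 0.0, 1.0]]
```

View pics/top0.png

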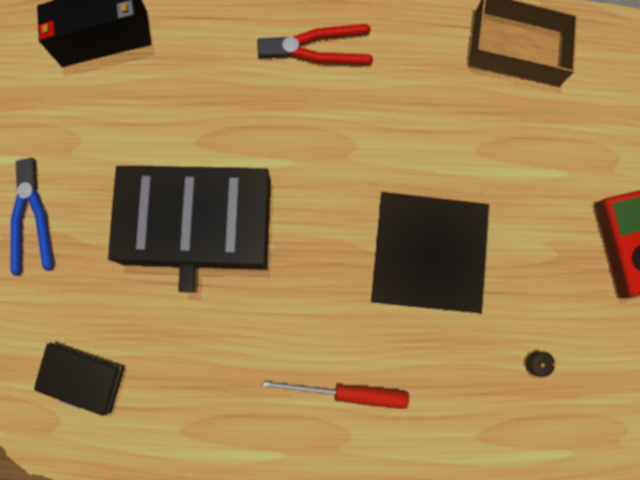

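View pics/scene0.png

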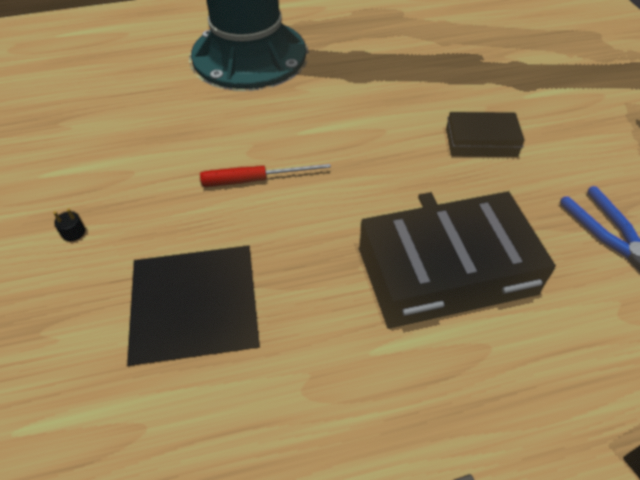

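The top view shows the shut case with lid corners at about (117,167), (269,170), (268,265) and (110,262), and the tab at (188,279). The mat corners are (381,192), (489,204), (481,313) and (372,302). The scene view agrees.

```bash
python3 - <<'E'
from h import *
a=load('top0.png');b=load('scene0.png')
g=cv2.cvtColor(a['frame'],cv2.COLOR_RGB2GRAY)
f=a['frame'].astype(int); m=((f.max(2)<75)).astype(np.uint8)
n,l,s,cen=cv2.connectedComponentsWithStats(m)
for i in range(1,n):
    if s[i][4]>1500: 
        cn=cv2.findContours((l==i).astype(np.uint8),0,2)[0][0]; print(s[i],cv2.approxPolyDP(cn,5,True)[:,0].tolist())
mat=[onz(a,*p,3) for p in [(381,192),(489,204),(481,313),(372,302)]]
print('mat',np.round(mat),np.mean(mat,0))
lid=[onz(a,*p,65) for p in [(117,167),(269,170),(268,265),(110,262)]]
print('lid',np.round(lid),np.mean(lid,0))
print('stripes'); 
for p in [(145,177),(140,249),(189,177),(185,250),(234,178),(230,251)]: print(np.round(onz(a,*p,65)))
for p in [(180,266),(196,266),(179,291),(196,292),(188,266),(187.5,291.5)]: print('tab',np.round(onz(a,*p,48)))
# scene
print('scene lid',[np.round(onz(b,*p,65)).tolist() for p in [(361,222),(509,193),(553,265),(385,297)]])
print('scene tab',[np.round(onz(b,*p,48)).tolist() for p in [(419,196),(432,193),(437,206)]])
print('scene mat',np.mean([onz(b,*p,3) for p in [(135,261),(249,247),(259,346),(127,365)]],0))
E
```

```text
[  38    0  113   67 5539] [[38, 6], [38, 22], [53, 20], [55, 31], [40, 41], [62, 66], [150, 43], [140, 0], [131, 0], [133, 13], [120, 18], [116, 4], [129, 0], [53, 0]]
[ 469    0  103   86 1858] [[481, 1], [469, 65], [557, 85], [571, 72], [479, 51]]
[ 486    0   89   69 1942] [[487, 0], [487, 13], [559, 30], [561, 65], [571, 68], [574, 17]]
[  109   166   161   126 13719] [[116, 168], [110, 259], [178, 266], [179, 289], [186, 291], [194, 289], [200, 266], [266, 268], [266, 169]]
[  372   193   116   120 11827] [[382, 193], [372, 301], [480, 312], [487, 205]]
[  35  343   89   72 4175] [[48, 344], [35, 389], [109, 412], [123, 367]]
mat [[ 624.  -88.    3.]
 [ 612. -247.    3.]
 [ 453. -233.    3.]
 [ 466.  -77.    3.]] [ 538.70169096 -161.29415696    3.        ]
lid [[635. 278.  65.]
 [635.  69.  65.]
 [507.  65.  65.]
 [504. 277.  65.]] [570.19694115 172.52701813  65.        ]
stripes
[621. 238.  65.]
[523. 237.  65.]
[622. 177.  65.]
[524. 176.  65.]
[622. 116.  65.]
[524. 116.  65.]
tab [504. 185.  48.]
tab [505. 163.  48.]
tab [470. 184.  48.]
tab [470. 161.  48.]
tab [504. 174.  48.]
tab [470. 173.  48.]
scene lid [[516.0, 72.0, 65.0], [514.0, 282.0, 65.0], [638.0, 280.0, 65.0], [632.0, 67.0, 65.0]]
scene tab [[476.0, 169.0, 48.0], [475.0, 188.0, 48.0], [500.0, 186.0, 48.0]]
scene mat [ 543.11599966 -157.68040911    3.        ]
```

>>> {"fn": "jog_arm", "kwargs": {"commands": [{"az": -0.1}, {"az": -0.1}, {"az": -0.1}, {}], "hand": 0.2, "squeeze": 40}}

```text
invalid input
```

>>> {"fn": "jog_arm", "kwargs": {"commands": [{"az": -0.1}, {"az": -0.1}, {"az": -0.1}, {"dx": 0}], "hand": 0.2, "squeeze": 40}}

```text
invalid input
```

>>> {"fn": "jog_arm", "kwargs": {"commands": [{"dx": 0, "dy": 0, "dz": 0, "ax": 0, "ay": 0, "az": -0.1}, {"dx": 0, "dy": 0, "dz": 0, "ax": 0, "ay": 0, "az": -0.1}, {"dx": 0, "dy": 0, "dz": 0, "ax": 0, "ay": 0, "az": -0.1}, {"dx": 0, "dy": 0, "dz": 0, "ax": 0, "ay": 0, "az": 0}], "hand": 0.2, "squeeze": 40}}

```text
clock: 0.5
eef_pos: [215.5, 691.8, 230.7]
ee_rot: [-3.141, -0.001, 3.14]
force: [0.1, 0.8, 0.0]
width: 51.6
```

>>> {"fn": "jog_arm", "kwargs": {"commands": [{"dx": -18, "dy": -34, "dz": 4, "ax": 0, "ay": 0, "az": 0}, {"dx": -18, "dy": -34, "dz": 4, "ax": 0, "ay": 0, "az": 0}, {"dx": -18, "dy": -34, "dz": 4, "ax": 0, "ay": 0, "az": 0}, {"dx": -18, "dy": -34, "dz": 4, "ax": 0, "ay": 0, "az": 0}, {"dx": -18, "dy": -34, "dz": 4, "ax": 0, "ay": 0, "az": 0}, {"dx": -18, "dy": -34, "dz": 4, "ax": 0, "ay": 0, "az": 0}, {"dx": -18, "dy": -34, "dz": 4, "ax": 0, "ay": 0, "az": 0}, {"dx": -18, "dy": -34, "dz": 4, "ax": 0, "ay": 0, "az": 0}, {"dx": -18, "dy": -34, "dz": 4, "ax": 0, "ay": 0, "az": 0}, {"dx": -18, "dy": -34, "dz": 4, "ax": 0, "ay": 0, "az": 0}]}}

```text
clock: 1.5
eef_pos: [395.4, 350.5, 191.2]
ee_rot: [-3.142, 0.0, 3.137]
force: [-0.1, -0.0, -0.7]
width: 51.4
```

>>> {"fn": "jog_arm", "kwargs": {"commands": [{"dx": -18, "dy": -34, "dz": 10, "ax": 0, "ay": 0, "az": 0}, {"dx": -18, "dy": -34, "dz": 10, "ax": 0, "ay": 0, "az": 0}, {"dx": -18, "dy": -34, "dz": 10, "ax": 0, "ay": 0, "az": 0}, {"dx": -18, "dy": -34, "dz": 10, "ax": 0, "ay": 0, "az": 0}, {"dx": -18, "dy": -34, "dz": 10, "ax": 0, "ay": 0, "az": 0}, {"dx": 0, "dy": -7, "dz": 10, "ax": 0, "ay": 0, "az": 0}, {"dx": 0, "dy": 0, "dz": 0, "ax": 0, "ay": 0, "az": 0}, {"dx": 0, "dy": 0, "dz": 0, "ax": 0, "ay": 0, "az": 0}, {"dx": 0, "dy": 0, "dz": 0, "ax": 0, "ay": 0, "az": 0}]}}

```text
clock: 2.4
eef_pos: [484.3, 176.9, 131.7]
ee_rot: [3.14, 0.001, -3.141]
force: [0.0, -0.7, 0.4]
width: 50.9
```

```bash
python3 - <<'E'
from h import *
c=shot('wrist','w1.png'); s=bot.sense(); print(s['clock'],s['eef_pos'],s['ee_rot'],s['width'],s['qpos'])
print('expected tab',proj(c,[484,175,48]),proj(c,[471,175,48]))
E
```

```text
2.45 [484.3087861  176.84173996 131.81129845] [ 3.14034204e+00  7.42571824e-04 -3.14060919e+00] 50.803150757486485 [-0.42187079  0.48148748 -0.0206891   2.15526708  0.01815593  0.50379167
  1.11568243]
expected tab (np.float64(320.0799673425411), np.float64(244.91430930670933)) (np.float64(320.0156852174954), np.float64(224.27808044281653))
```

View pics/w1.png

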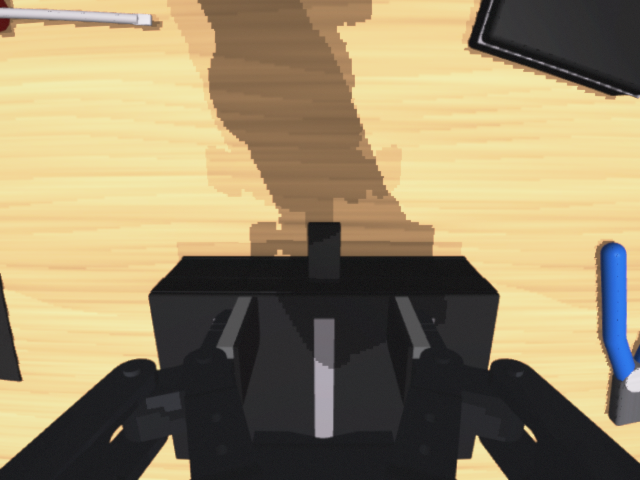

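The wrist view shows the tab from (324,222) to about (324,278), within 3 mm of the estimate. The front edge is level in the picture, so the case yaw is about 0. I'll go down and pinch the tab.

>>> {"fn": "jog_arm", "kwargs": {"commands": [{"dx": 0, "dy": 0, "dz": 20, "ax": 0, "ay": 0, "az": 0}, {"dx": 0, "dy": 0, "dz": 25, "ax": 0, "ay": 0, "az": 0}, {"dx": 0, "dy": 0, "dz": 25, "ax": 0, "ay": 0, "az": 0}, {"dx": 0, "dy": 0, "dz": 20, "ax": 0, "ay": 0, "az": 0}, {"dx": 0, "dy": 0, "dz": 12, "ax": 0, "ay": 0, "az": 0}, {"dx": 0, "dy": 0, "dz": 5, "ax": 0, "ay": 0, "az": 0}, {"dx": 0, "dy": 0, "dz": 0, "ax": 0, "ay": 0, "az": 0}, {"dx": 0, "dy": 0, "dz": 0, "ax": 0, "ay": 0, "az": 0}]}}

```text
clock: 3.25
eef_pos: [485.1, 175.2, 25.0]
ee_rot: [3.141, 0.001, 3.14]
force: [0.9, 0.6, 0.6]
width: 51.3
```

>>> {"fn": "jog_arm", "kwargs": {"commands": [{"dx": 0, "dy": 0, "dz": 0, "ax": 0, "ay": 0, "az": 0}, {"dx": 0, "dy": 0, "dz": 0, "ax": 0, "ay": 0, "az": 0}, {"dx": 0, "dy": 0, "dz": 0, "ax": 0, "ay": 0, "az": 0}, {"dx": 0, "dy": 0, "dz": 0, "ax": 0, "ay": 0, "az": 0}, {"dx": 0, "dy": 0, "dz": 0, "ax": 0, "ay": 0, "az": 0}, {"dx": 0, "dy": 0, "dz": 0, "ax": 0, "ay": 0, "az": 0}, {"dx": 0, "dy": 0, "dz": 0, "ax": 0, "ay": 0, "az": 0}], "hand": -1, "squeeze": 25}}

```text
clock: 3.95
eef_pos: [485.2, 177.5, 25.3]
ee_rot: [3.138, 0.002, -3.141]
force: [-2.1, 5.4, 5.5]
width: 19.4
```

>>> {"fn": "jog_arm", "kwargs": {"commands": [{"dx": -1.2, "dy": 0, "dz": -15.2, "ax": 0, "ay": 0, "az": 0}, {"dx": -2.7, "dy": 0, "dz": -15.1, "ax": 0, "ay": 0, "az": 0}, {"dx": -4.2, "dy": 0, "dz": -14.7, "ax": 0, "ay": 0, "az": 0}, {"dx": -5.6, "dy": 0, "dz": -14.2, "ax": 0, "ay": 0, "az": 0}, {"dx": -7, "dy": 0, "dz": -13.6, "ax": 0, "ay": 0, "az": 0}]}}

```text
clock: 4.45
eef_pos: [505.6, 177.5, 98.0]
ee_rot: [3.138, 0.001, 3.142]
force: [1.9, 5.3, -4.5]
width: 19.6
```

>>> {"fn": "jog_arm", "kwargs": {"commands": [{"dx": -8.3, "dy": 0, "dz": -12.8, "ax": 0, "ay": 0, "az": 0}, {"dx": -9.6, "dy": 0, "dz": -12, "ax": 0, "ay": 0, "az": 0}, {"dx": -10.7, "dy": 0, "dz": -10.9, "ax": 0, "ay": 0, "az": 0}, {"dx": -11.7, "dy": 0, "dz": -9.8, "ax": 0, "ay": 0, "az": 0}, {"dx": -12.7, "dy": 0, "dz": -8.5, "ax": 0, "ay": 0, "az": 0}, {"dx": 0, "dy": 0, "dz": 0, "ax": 0, "ay": 0, "az": 0}]}}

```text
clock: 5.05
eef_pos: [558.7, 177.5, 152.5]
ee_rot: [3.138, 0.0, 3.14]
force: [-2.0, 6.0, 1.7]
width: 19.3
```

Forces are low, so I'll carry on along the arc.

>>> {"fn": "jog_arm", "kwargs": {"commands": [{"dx": -13.5, "dy": 0, "dz": -7.3, "ax": 0, "ay": 0, "az": 0}, {"dx": -14.1, "dy": 0, "dz": -5.9, "ax": 0, "ay": 0, "az": 0}, {"dx": -14.7, "dy": 0, "dz": -4.5, "ax": 0, "ay": 0, "az": 0}, {"dx": -14.9, "dy": 0, "dz": -2.9, "ax": 0, "ay": 0, "az": 0}, {"dx": -15.2, "dy": 0, "dz": -1.4, "ax": 0, "ay": 0, "az": 0}, {"dx": -15.3, "dy": 0, "dz": 0, "ax": 0, "ay": 0, "az": 0}, {"dx": -15.2, "dy": 0, "dz": 1.6, "ax": 0, "ay": 0, "az": 0}, {"dx": -7.6, "dy": 0, "dz": 1.4, "ax": 0, "ay": 0, "az": 0}, {"dx": 0, "dy": 0, "dz": 0, "ax": 0, "ay": 0, "az": 0}]}}

```text
clock: 5.95
eef_pos: [669.6, 177.5, 171.0]
ee_rot: [3.138, 0.001, 3.141]
force: [-0.2, 4.5, 3.0]
width: 19.6
```

>>> {"fn": "jog_arm", "kwargs": {"commands": [{"dx": 0, "dy": 0, "dz": 0, "ax": 0, "ay": 0, "az": 0}, {"dx": 0, "dy": 0, "dz": 0, "ax": 0, "ay": 0, "az": 0}, {"dx": 0, "dy": 0, "dz": 0, "ax": 0, "ay": 0, "az": 0}, {"dx": 0, "dy": 0, "dz": 0, "ax": 0, "ay": 0, "az": 0}, {"dx": 0, "dy": 0, "dz": 0, "ax": 0, "ay": 0, "az": 0}], "hand": 0.2}}

```text
clock: 6.45
eef_pos: [668.7, 173.8, 170.0]
ee_rot: [-3.141, -0.0, 3.139]
force: [-0.3, -1.3, -0.1]
width: 51.1
```

>>> {"fn": "jog_arm", "kwargs": {"commands": [{"dx": 0, "dy": 0, "dz": -20, "ax": 0, "ay": 0, "az": 0}, {"dx": 0, "dy": 0, "dz": -30, "ax": 0, "ay": 0, "az": 0}, {"dx": 0, "dy": 0, "dz": -30, "ax": 0, "ay": 0, "az": 0}, {"dx": 30, "dy": 0, "dz": -10, "ax": 0, "ay": 0, "az": 0}, {"dx": 45, "dy": 0, "dz": 0, "ax": 0, "ay": 0, "az": 0}, {"dx": 45, "dy": 0, "dz": 0, "ax": 0, "ay": 0, "az": 0}, {"dx": 40, "dy": 0, "dz": 0, "ax": 0, "ay": 0, "az": 0}, {"dx": 0, "dy": 0, "dz": 0, "ax": 0, "ay": 0, "az": 0}, {"dx": 0, "dy": 0, "dz": 0, "ax": 0, "ay": 0, "az": 0}]}}

```text
clock: 7.35
eef_pos: [508.2, 174.7, 260.5]
ee_rot: [3.141, 0.001, 3.141]
force: [0.6, 0.5, -0.1]
width: 51.2
```

```bash
python3 - <<'E'
from h import *
c=shot('wrist','w2.png'); b=shot('top','top2.png');s=bot.sense(); print(s['clock'],s['eef_pos'],s['ee_rot'],s['width'],s['qpos'])
cv2.imwrite('pics/v2.png',cv2.cvtColor(np.hstack([cv2.resize(x['frame'],(400,300)) for x in (c,b)]),cv2.COLOR_RGB2BGR))
E
```

```text
7.45 [510.28632462 174.77499004 260.60812102] [3.14108695e+00 2.02148087e-03 3.13917278e+00] 51.552661648280406 [-0.38526094  0.3221156  -0.03673816  1.99860164  0.01642093  0.8190941
  1.13707593]
```

View pics/v2.png

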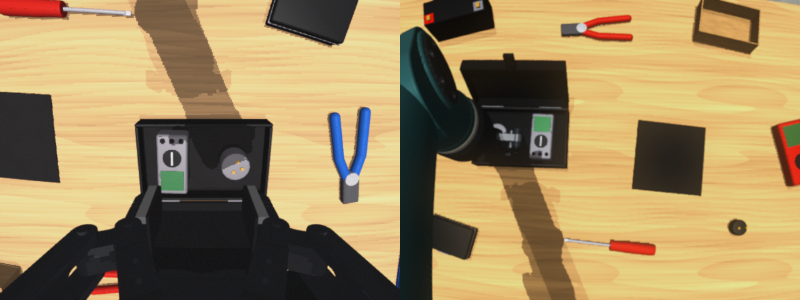

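The lid is open and standing. The meter is on the −y side of the case, at about (173,163) in the half-size wrist view, and the puck is at about (236,163).

```bash
python3 - <<'E'
from h import *
c=load('w2.png'); 
for nm,x0,y0,x1,y1 in (('wrist',230,205,310,315),):
    f=c['frame'][y0:y1,x0:x1]; m=(f.max(2)>85).astype(np.uint8); m=cv2.morphologyEx(m,cv2.MORPH_CLOSE,np.ones((15,15)))
    m=cv2.morphologyEx(m,cv2.MORPH_OPEN,np.ones((5,5)))
    cn=max(cv2.findContours(m,0,2)[0],key=cv2.contourArea)+np.array([x0,y0])
    r=cv2.minAreaRect(cn.astype(np.float32)); p=[onz(c,*q,46) for q in cv2.boxPoints(r)]; print(r,np.round(p),np.mean(p,0))
    im=c['frame'].copy(); cv2.polylines(im,[cv2.boxPoints(r).astype(int)],True,(255,0,0),1)
    cv2.imwrite('pics/v3.png',cv2.cvtColor(cv2.resize(im[180:330,200:450],(750,450)),cv2.COLOR_RGB2BGR))
E
```

```text
((274.5, 264.5), (99.0, 49.0), 90.0) [[524. 106.  46.]
 [524. 152.  46.]
 [628. 150.  46.]
 [628. 100.  46.]] [575.7920074  127.04166394  46.        ]
```

View pics/v3.png

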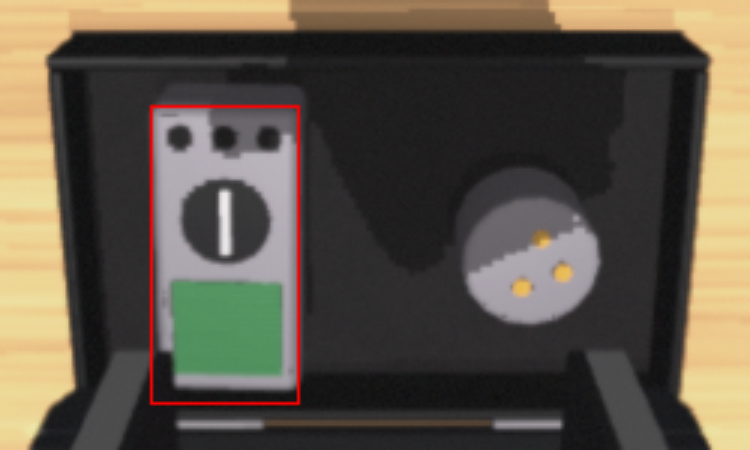

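The crop shows the meter's top face from about (156,108) to (299,389), nearly square to the case. The puck is well clear of it.

```bash
python3 - <<'E'
from h import *
c=load('w2.png'); b=load('top2.png')
print(onz(c,275.8,262.7,46), [np.round(onz(c,200+u/3,180+v/3,46)) for u,v in [(156,108),(299,106),(299,388)]])
print('rim',[np.round(onz(c,200+u/3,180+v/3,40)) for u,v in [(50,60),(708,57)]])
# top view: meter box
x0,y0,x1,y1=838-640+640-0,0,0,0
f=b['frame'][170:270,200:250].copy(); off=(200,170)
m=(f.max(2)>85).astype(np.uint8); m=cv2.morphologyEx(m,cv2.MORPH_CLOSE,np.ones((9,9)))
for cn in cv2.findContours(m,0,2)[0]:
    if cv2.contourArea(cn)>300:
        r=cv2.minAreaRect((cn+np.array(off)).astype(np.float32)); p=[onz(b,*q,46) for q in cv2.boxPoints(r)]; print(r,np.round(p),np.mean(p,0))
E
```

```text
[571.64968249 128.56406824  46.        ] [array([525., 108.,  46.]), array([524., 153.,  46.]), array([622., 151.,  46.])]
rim [array([511.,  74.,  40.]), array([510., 281.,  40.])]
((227.09756469726562, 217.12196350097656), (37.546722412109375, 71.33877563476562), 6.34019136428833) [[526. 153.  46.]
 [624. 148.  46.]
 [620.  96.  46.]
 [522. 102.  46.]] [573.11256822 125.05686169  46.        ]
```

>>> {"fn": "jog_arm", "kwargs": {"commands": [{"dx": -21, "dy": -15.5, "dz": 30, "ax": 0, "ay": 0, "az": 0}, {"dx": -21, "dy": -15.5, "dz": 30, "ax": 0, "ay": 0, "az": 0}, {"dx": -21, "dy": -15.5, "dz": 30, "ax": 0, "ay": 0, "az": 0}, {"dx": 0, "dy": 0, "dz": 30, "ax": 0, "ay": 0, "az": 0}, {"dx": 0, "dy": 0, "dz": 30, "ax": 0, "ay": 0, "az": 0}, {"dx": 0, "dy": 0, "dz": 30, "ax": 0, "ay": 0, "az": 0}, {"dx": 0, "dy": 0, "dz": 10, "ax": 0, "ay": 0, "az": 0}, {"dx": 0, "dy": 0, "dz": 0, "ax": 0, "ay": 0, "az": 0}, {"dx": 0, "dy": 0, "dz": 0, "ax": 0, "ay": 0, "az": 0}, {"dx": 0, "dy": 0, "dz": 0, "ax": 0, "ay": 0, "az": 0}], "hand": 0.45}}

```text
clock: 8.45
eef_pos: [573.3, 128.4, 71.6]
ee_rot: [3.141, 0.003, 3.14]
force: [0.5, 0.4, -0.5]
width: 62.1
```

```bash
python3 - <<'E'
from h import *
c=shot('wrist','w4.png'); s=bot.sense(); print(s['clock'],s['eef_pos'],s['ee_rot'],s['width'])
print('TCP at 46',proj(c,[s['eef_pos'][0],s['eef_pos'][1],46]))
E
```

```text
8.5 [573.06572838 128.43610246  71.65319189] [3.14076309e+00 3.06131732e-03 3.13973856e+00] 61.89013388766129
TCP at 46 (np.float64(323.3940747222783), np.float64(285.82044985831556))
```

View pics/w4.png

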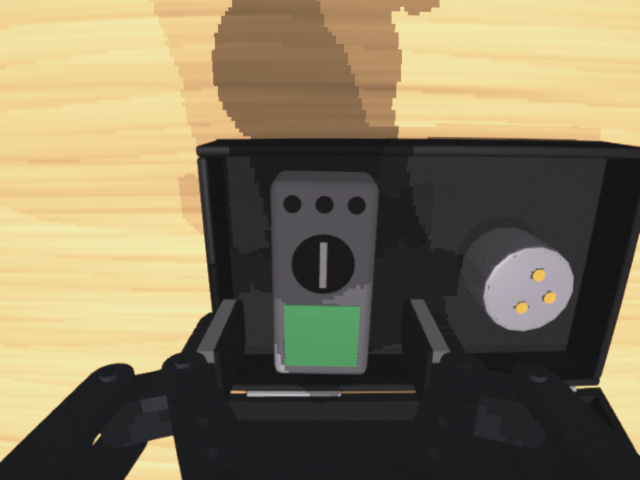

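The meter is centred between the fingers: its axis is at column 323, the same as the TCP. Going down slowly.

>>> {"fn": "jog_arm", "kwargs": {"commands": [{"dx": 2, "dy": 0, "dz": 12, "ax": 0, "ay": 0, "az": 0}, {"dx": 0, "dy": 0, "dz": 12, "ax": 0, "ay": 0, "az": 0}, {"dx": 0, "dy": 0, "dz": 12, "ax": 0, "ay": 0, "az": 0}, {"dx": 0, "dy": 0, "dz": 10, "ax": 0, "ay": 0, "az": 0}, {"dx": 0, "dy": 0, "dz": 6, "ax": 0, "ay": 0, "az": 0}, {"dx": 0, "dy": 0, "dz": 0, "ax": 0, "ay": 0, "az": 0}, {"dx": 0, "dy": 0, "dz": 0, "ax": 0, "ay": 0, "az": 0}]}}

```text
clock: 9.2
eef_pos: [569.7, 128.1, 17.9]
ee_rot: [-3.142, -0.0, 3.14]
force: [0.0, -0.2, -0.0]
width: 62.1
```

>>> {"fn": "jog_arm", "kwargs": {"commands": [{"dx": 0, "dy": 0, "dz": 0, "ax": 0, "ay": 0, "az": 0}, {"dx": 0, "dy": 0, "dz": 0, "ax": 0, "ay": 0, "az": 0}, {"dx": 0, "dy": 0, "dz": 0, "ax": 0, "ay": 0, "az": 0}, {"dx": 0, "dy": 0, "dz": 0, "ax": 0, "ay": 0, "az": 0}, {"dx": 0, "dy": 0, "dz": 0, "ax": 0, "ay": 0, "az": 0}, {"dx": 0, "dy": 0, "dz": 0, "ax": 0, "ay": 0, "az": 0}], "hand": -1, "squeeze": 50}}

```text
clock: 9.8
eef_pos: [570.3, 128.3, 18.8]
ee_rot: [3.141, 0.001, 3.14]
force: [-0.2, 0.2, 6.3]
width: 47.2
```

>>> {"fn": "jog_arm", "kwargs": {"commands": [{"dx": 0, "dy": 0, "dz": -6, "ax": 0, "ay": 0, "az": 0}, {"dx": 0, "dy": 0, "dz": -12, "ax": 0, "ay": 0, "az": 0}, {"dx": 0, "dy": 0, "dz": -18, "ax": 0, "ay": 0, "az": 0}, {"dx": 0, "dy": 0, "dz": -20, "ax": 0, "ay": 0, "az": 0}, {"dx": 0, "dy": 0, "dz": -20, "ax": 0, "ay": 0, "az": 0}, {"dx": 0, "dy": 0, "dz": -20, "ax": 0, "ay": 0, "az": 0}, {"dx": 0, "dy": 0, "dz": -14, "ax": 0, "ay": 0, "az": 0}, {"dx": 0, "dy": 0, "dz": 0, "ax": 0, "ay": 0, "az": 0}, {"dx": 0, "dy": 0, "dz": 0, "ax": 0, "ay": 0, "az": 0}, {"dx": 0, "dy": 0, "dz": 0, "ax": 0, "ay": 0, "az": 0}]}}

```text
clock: 10.8
eef_pos: [568.7, 127.8, 127.1]
ee_rot: [-3.141, -0.002, 3.14]
force: [-0.6, -0.9, -3.0]
width: 47.2
```

```bash
python3 - <<'E'
from h import *
c=shot('wrist','w5.png'); b=shot('scene','s5.png');s=bot.sense(); print(s['clock'],s['eef_pos'],s['ee_rot'],s['width'],s['force'])
cv2.imwrite('pics/v5.png',cv2.cvtColor(np.hstack([cv2.resize(x['frame'],(400,300)) for x in (c,b)]),cv2.COLOR_RGB2BGR))
E
```

```text
10.9 [568.87856829 127.88298504 126.99937915] [-3.14090273e+00 -2.16846246e-03  3.13987915e+00] 46.932934190541346 [-0.0856784   0.31295747 -1.39698187]
```

View pics/v5.png

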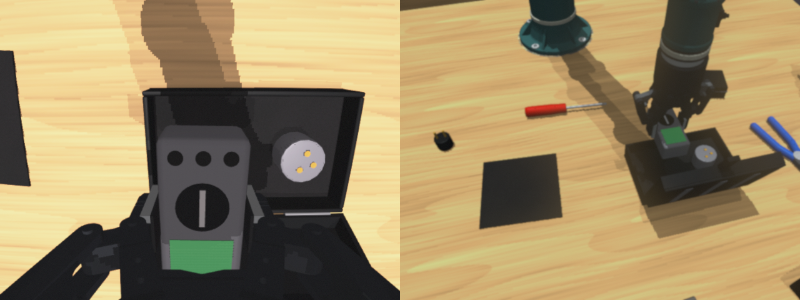

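The meter is held level, the lid is still open and the puck hasn't moved. Carrying it to the mat.

>>> {"fn": "jog_arm", "kwargs": {"commands": [{"dx": 2.8, "dy": -12, "dz": 0, "ax": 0, "ay": 0, "az": 0}, {"dx": 2.8, "dy": -22, "dz": 0, "ax": 0, "ay": 0, "az": 0}, {"dx": 2.8, "dy": -30, "dz": 0, "ax": 0, "ay": 0, "az": 0}, {"dx": 2.8, "dy": -36, "dz": 0, "ax": 0, "ay": 0, "az": 0}, {"dx": 2.8, "dy": -36, "dz": 0, "ax": 0, "ay": 0, "az": 0}, {"dx": 2.8, "dy": -36, "dz": 0, "ax": 0, "ay": 0, "az": 0}, {"dx": 2.8, "dy": -36, "dz": 0, "ax": 0, "ay": 0, "az": 0}, {"dx": 2.8, "dy": -36, "dz": 0, "ax": 0, "ay": 0, "az": 0}, {"dx": 2.8, "dy": -28, "dz": 0, "ax": 0, "ay": 0, "az": 0}, {"dx": 2.8, "dy": -15, "dz": 0, "ax": 0, "ay": 0, "az": 0}]}}

```text
clock: 11.9
eef_pos: [539.7, -163.3, 127.7]
ee_rot: [-3.14, -0.001, 3.135]
force: [-0.0, -0.1, -1.1]
width: 46.9
```

>>> {"fn": "jog_arm", "kwargs": {"commands": [{"dx": 0, "dy": 0, "dz": 10, "ax": 0, "ay": 0, "az": 0}, {"dx": 0, "dy": 0, "dz": 20, "ax": 0, "ay": 0, "az": 0}, {"dx": 0, "dy": 0, "dz": 25, "ax": 0, "ay": 0, "az": 0}, {"dx": 0, "dy": 0, "dz": 25, "ax": 0, "ay": 0, "az": 0}, {"dx": 0, "dy": 0, "dz": 15, "ax": 0, "ay": 0, "az": 0}, {"dx": 0, "dy": 0, "dz": 8, "ax": 0, "ay": 0, "az": 0}, {"dx": 0, "dy": 0, "dz": 6, "ax": 0, "ay": 0, "az": 0}, {"dx": 0, "dy": 0, "dz": 3, "ax": 0, "ay": 0, "az": 0}, {"dx": 0, "dy": 0, "dz": 0, "ax": 0, "ay": 0, "az": 0}, {"dx": 0, "dy": 0, "dz": 0, "ax": 0, "ay": 0, "az": 0}]}}

```text
clock: 12.9
eef_pos: [541.7, -159.0, 16.8]
ee_rot: [-3.141, 0.001, 3.14]
force: [-0.6, 0.5, -2.0]
width: 47.7
```

>>> {"fn": "jog_arm", "kwargs": {"commands": [{"dx": 0, "dy": 0, "dz": 2, "ax": 0, "ay": 0, "az": 0}, {"dx": 0, "dy": 0, "dz": 1.5, "ax": 0, "ay": 0, "az": 0}, {"dx": 0, "dy": 0, "dz": 1.5, "ax": 0, "ay": 0, "az": 0}, {"dx": 0, "dy": 0, "dz": 0, "ax": 0, "ay": 0, "az": 0}, {"dx": 0, "dy": 0, "dz": 0, "ax": 0, "ay": 0, "az": 0}]}}

```text
clock: 13.4
eef_pos: [541.2, -158.8, 11.1]
ee_rot: [3.142, -0.0, 3.14]
force: [0.9, -0.4, -2.0]
width: 47.2
```

>>> {"fn": "jog_arm", "kwargs": {"commands": [{"dx": 0, "dy": 0, "dz": 1, "ax": 0, "ay": 0, "az": 0}, {"dx": 0, "dy": 0, "dz": 1, "ax": 0, "ay": 0, "az": 0}, {"dx": 0, "dy": 0, "dz": 0, "ax": 0, "ay": 0, "az": 0}, {"dx": 0, "dy": 0, "dz": 0, "ax": 0, "ay": 0, "az": 0}]}}

```text
clock: 13.8
eef_pos: [541.3, -158.9, 9.7]
ee_rot: [-3.141, 0.0, 3.14]
force: [-0.4, 0.4, 5.5]
width: 47.0
```

Contact with the mat (5.5 N). Releasing, then retracting.

>>> {"fn": "jog_arm", "kwargs": {"commands": [{"dx": 0, "dy": 0, "dz": 0, "ax": 0, "ay": 0, "az": 0}, {"dx": 0, "dy": 0, "dz": 0, "ax": 0, "ay": 0, "az": 0}, {"dx": 0, "dy": 0, "dz": 0, "ax": 0, "ay": 0, "az": 0}, {"dx": 0, "dy": 0, "dz": 0, "ax": 0, "ay": 0, "az": 0}, {"dx": 0, "dy": 0, "dz": 0, "ax": 0, "ay": 0, "az": 0}], "hand": 0.8}}

```text
clock: 14.3
eef_pos: [541.2, -158.9, 9.0]
ee_rot: [3.142, 0.0, 3.14]
force: [-0.1, 0.6, -0.2]
width: 77.1
```

>>> {"fn": "jog_arm", "kwargs": {"commands": [{"dx": 0, "dy": 0, "dz": -10, "ax": 0, "ay": 0, "az": 0}, {"dx": 0, "dy": 0, "dz": -20, "ax": 0, "ay": 0, "az": 0}, {"dx": 0, "dy": 0, "dz": -30, "ax": 0, "ay": 0, "az": 0}, {"dx": 0, "dy": 0, "dz": -30, "ax": 0, "ay": 0, "az": 0}, {"dx": 0, "dy": 0, "dz": -30, "ax": 0, "ay": 0, "az": 0}, {"dx": 0, "dy": 0, "dz": -30, "ax": 0, "ay": 0, "az": 0}, {"dx": 15, "dy": 0, "dz": -20, "ax": 0, "ay": 0, "az": 0}, {"dx": 0, "dy": 0, "dz": 0, "ax": 0, "ay": 0, "az": 0}, {"dx": 0, "dy": 0, "dz": 0, "ax": 0, "ay": 0, "az": 0}]}}

```text
clock: 15.2
eef_pos: [526.1, -158.9, 179.8]
ee_rot: [-3.141, 0.001, 3.14]
force: [0.8, 0.5, 0.4]
width: 77.0
```

```bash
python3 - <<'E'
from h import *
c=shot('wrist','w6.png'); b=shot('scene','s6.png');s=bot.sense(); print(s['clock'],s['eef_pos'],s['width'],s['force'])
cv2.imwrite('pics/v6.png',cv2.cvtColor(np.hstack([cv2.resize(x['frame'],(400,300)) for x in (c,b)]),cv2.COLOR_RGB2BGR))
E
```

```text
15.3 [ 525.95786368 -158.60553666  178.49958105] 76.87650437989888 [-0.84780719  0.29131707 -0.16270802]
```

View pics/v6.png

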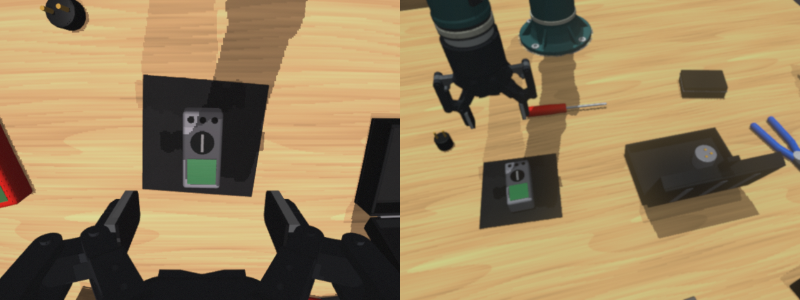

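The meter lies face up on the mat at about (202,148) in the half-size wrist view. The lid is open and the puck is in the case. One numeric check of the placing before handing in.

```bash
python3 - <<'E'
from h import *
c=load('w6.png'); k=1.6
print('meter',onz(c,202*k,148*k,37),'mat',np.mean([onz(c,u*k,v*k,3) for u,v in [(144,75),(268,86),(252,196),(143,187)]],0))
s=bot.sense(); print(s['clock'],s['force'])
workorder.sign_off()
E
```

```text
meter [ 539.99010084 -159.04531558   37.        ] mat [ 539.55457067 -159.2997773     3.        ]
15.3 [-0.84780719  0.29131707 -0.16270802]
the job is handed in; nothing more can be done
```

The job is done and handed in at 15.3 s. I pinched the lid's tab, swung the lid past its balance point and let go. I then lifted the meter out, set it on the mat with about 5 N of contact, released it and backed the hand away.

In the last pictures:
- **Meter:** it lies face up, and the close-up measured its centre within about 1 mm of the mat's centre.
- **Case:** the lid stands open by itself and the round tester is still in its place.
- **Robot:** the hand is clear and its force reading is near zero.

No check failed or disagreed. I judged the lid angle and the tester's position by eye from the pictures and did not measure them. The first two move calls were refused for incomplete rows and moved nothing.

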